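# Space and press a flower tile in the mounting jig

## Task

Set the yellow flower tile flat on the jig's sprung stage, between the pins, and let go of it; then take the pink spacer from its stand, slide it upright down to the jig plate in the gap beside the tile that is wide enough for it, midway along, and let go of it. Last, press the tile down with the fingertips until the stage is fully down and the tile is flush with the side blocks, and finish while still holding it pressed there, with the spacer still in its gap. Do not knock the other loose things on the table out of place.

Things in the scene. Friction and masses are not known exactly. Their poses are not given: they have to be found in the camera images.
- tile: Yellow square flower tile with a thin flat red flower on top, 50 x 50 mm, 16 mm thick, flat and loose on the table. Origin: centre of its underside; x and y along its edges, z up. 84 to 170 g.
- spacer: Upright spacer strip, steel foot and pink upper part: 26 mm long (its x), 10 mm thick (its y), 72 mm high (z). Origin: centre of its foot face. Starts upright in the slot of the wooden stand, foot 5 mm above the table. 48 to 84 g. Stands on its own when let go upright.
- stand: Small fixed wooden stand, base 60 x 50 mm (x, y), 25 mm high; its slot, along its x, is 30 x 13 mm, floor 5 mm above the table. Origin: centre of its underside.
- jig: Fixed aluminium base plate of the jig, 100 mm (x) x 146 mm (y), 8 mm thick, flat on the table. Origin: centre of its underside, directly under the stage centre. The two side blocks stand on it towards its +y and -y; its x sides are open.
- stage_top (a point): Centre of the upper face of the steel sprung stage in the middle of the jig (axes as the jig's): 22 mm above the table when up, 14 mm when fully down. The plate is 64 mm (x) x 60 mm (y), with a cut-out in the middle of each y side (plate edge at 26 mm for |x| < 14 mm). Eight pins, 3 mm thick and 6 mm high, two beside each edge (21 mm either side of the middle of the edge), leave an opening 54 x 54 mm square along the jig's axes: 2 mm play around the tile each way.
- stage (a joint): How far the sprung stage is pushed down, m: 0 up (as it starts, and with the tile on it), 0.008 fully down at a hard stop, where the 16 mm tile's top is flush with the tops of the side blocks, 30 mm above the table. The spring takes 4.8 N to start and 9.6 N fully down; it comes back up when let go.
- blue_block: Fixed blue side block, 70 mm (x) x 34 mm (y), 22 mm high, standing on the jig plate (top 30 mm above the table), parallel to the stage's edge. Origin: centre of its underside, 48 mm from the jig's centre along the jig's +y or -y. Between it and a tile centred on the stage is a gap of 6 mm.
- green_block: Fixed green side block, 70 mm (x) x 14 mm (y), 22 mm high, standing on the jig plate opposite the blue one (they change sides between runs). Origin: centre of its underside, 48 mm from the jig's centre. Between it and a tile centred on the stage is a gap of 16 mm, open down to the jig plate 8 mm above the table; two stage pins stand in it 21 mm either side of its middle, so the spacer goes in the middle, along the gap.
- red_tile: Bystander: red tile with yellow flower, 50 x 50 x 16 mm. Origin: centre of underside.
- flower_a: Bystander: small yellow plastic flower, 40 mm across, 12 mm high. Origin: centre of underside.
- flower_b: Bystander: small red plastic flower, 40 mm across, 12 mm high. Origin: centre of underside.
- bead_jar: Bystander: red jar with white cap, 52 mm across, 60 mm high. Origin: centre of underside.
- spool: Bystander: red spool, 44 mm across, 44 mm high. Origin: centre of underside.
- scissors: Bystander: scissors with pink handles lying flat, about 165 mm long, 12 mm high. Origin: near the pivot, on the table.
Things that resemble listed ones, but are neither listed nor needed, are in the scene too. What is shaped like the tile but green is not meant.

How it is judged:
On the way, in this order (a step that is already met when the one before it is completed fails the run):
1. the yellow tile lies flat on the stage between the pins, let go (horizontal distance between tile and stage_top below 0.0045 m and z of tile in the frame of stage_top between -0.0025 and 0.0025 m and angle between tile's own z axis and vertical below 0.08 rad and contact force between the fingers and tile below 0.3 N), for 0.2 s.
2. the spacer stands in the wide gap down on the jig plate, let go, the tile still between the pins (horizontal distance between tile and stage_top below 0.0045 m and z of tile in the frame of stage_top between -0.0025 and 0.0025 m and angle between tile's own z axis and vertical below 0.08 rad and z of spacer in the frame of jig between 0.004 and 0.0125 m and x of spacer in the frame of jig between -0.012 and 0.012 m and angle between spacer's own z axis and vertical below 0.35 rad and (y of spacer in the frame of jig between 0.025 and 0.042 m or y of spacer in the frame of jig between -0.042 and -0.025 m) and contact force between the fingers and spacer below 0.3 N), for 0.2 s.
At the end, for the whole second after the job is handed in: Fingers press the tile with over 3 N, stage at least 6.5 mm down of 8; tile flat between the pins, within 4.5 mm of the stage centre; spacer in the wide gap, foot within 4.5 mm of the jig plate, within 12 mm of midway, under 20 degrees from upright; both at rest (horizontal distance between tile and stage_top below 0.0045 m and z of tile in the frame of stage_top between -0.0025 and 0.0025 m and angle between tile's own z axis and vertical below 0.08 rad and z of spacer in the frame of jig between 0.004 and 0.0125 m and x of spacer in the frame of jig between -0.012 and 0.012 m and angle between spacer's own z axis and vertical below 0.35 rad and (y of spacer in the frame of jig between 0.025 and 0.042 m or y of spacer in the frame of jig between -0.042 and -0.025 m) and value of joint stage above 0.0065 m and contact force between the fingers and tile above 3 N and linear speed of each of tile, spacer below 0.02 m/s); the arm keeps its last pose, push and grip.
It fails at once if one of the other loose things on the table is moved by more than 30 mm (distance of any of red_tile, flower_a, flower_b, bead_jar, spool, scissors from where it was at the start of the episode above 0.03 m).
It also fails if it takes over 72 s, if anything falls off the work surface, if the arm or the gripper's body presses on something with over 40 N, if the wrist force passes 120 N, or if a joint passes its speed limit or range.

## Robot

A 6-joint arm with a two-finger parallel gripper is mounted at the origin on the work surface. World frame = base frame: x ahead of the robot, y to its left, z up, the work surface at z = 0. Lengths are in m, angles in rad, forces in N, time in s.
With the tool pointing down it reaches from about 0.225 to 0.725 m from the base axis. Payload 3.1 kg.
Tool frame: the origin (TCP) lies midway between the tips of the shut fingers; the grasp point (between the pads) lies 19 mm behind it (ctrl.pinch_z is the distance from the TCP to the grasp point, in m); z points along the fingers, y is the direction in which the jaws open and shut (so a half turn about z gives the same grasp; the last joint's range is limited). The gripper opens to 85 mm and grips with 20 to 120 N. Pads are 22 mm wide; open, the fingers measure 114 mm over their backs; the gripper's body (76 mm by 85 mm) begins 54 mm behind the grasp point. The pads swing forward as they close: fully open they stand 13 mm farther back than shut.
Start: joints at [-1.357, 0.048, 0.099, 1.622, 0, 1.443], TCP at [0.176, -0.495, 0.231] pointing down, gripper open.
Joint ranges: [-2.91, 2.91], [-0.99, 1.94], [-1.21, 1.42], [-2.12, 2.29], [-1.49, 1.47], [-3.14, 3.14]. Speed limits (rad/s): [2.79, 2.79, 3.14, 3.14, 3.14, 3.14].

## Interface

Orientations are given as a unit quaternion [x, y, z, w].
In Python, from bench import ctrl gives the robot as it stands.
- The arm moves only by the tool arm_command, never from a script. Its argument "plan" is a list of rows, each an object of numbers: "dx", "dy", "dz": the shift along the tool's x, y, z normalised to -1 to 1, where 1 is 150 mm; "twist": the turn about the tool's z normalised to -1 to 1, where 1 is 120 degrees; "gripper": the gripper command: -1 is shut, 1 is fully open, values between are in proportion. A call has 1 to 8 rows; each row shifts and turns the commanded pose from where the row before left it, along the tool's axes as they then stand; what a row does not reach is not made up. A row lasts 1/10 s, in which the tool goes at most 50 mm and 8.59 degrees, less where a joint would pass 70% of its speed; a pose out of reach is approached as far as the arm can. A call with a number of a shift or a turn outside -1 to 1 is refused whole. A call with a gripper value outside its range is refused whole. The fingers move at their own pace and stop on an object; the grip force is fixed at half the most. Time passes only in rows, so rows that do not move let the fingers close. It gives the time, the measured TCP pose, the force and the opening at its end, in the units of the state.
- ctrl.read_state(): the state, without advancing time (a new reading comes with each control period).
- ctrl.snapshot(name): name is "side" or "top"; returns a dict with "image" (480x640x3 uint8, red, green, blue), "mtx" (3x3 intrinsics, pixels), "position" and "orientation" of the camera in the world. Camera axes: x right, y down, z forward; pixel columns grow to the right and rows downward; lengths in m; the calibration is good to about 2 mm. A picture is of the moment at which its call begins. There is no depth.
- ctrl.hand_in(): hands the job in, once; it reports no verdict.
The state is a dict: "clock": time; "joint_positions": joint angles; "qvel": joint speeds; "joint_torque": joint torques, N m; "position": TCP position; "ee_rot": TCP orientation; "contact_force": force on the tool from outside, world axes, zero at the start; "moment": the same for the moment, N m; "grip_width": finger opening in m.
Only numpy, scipy, OpenCV 4.12 (cv2) and the standard library are available. Lean on these libraries where they do the work, as an engineer would, in place of code of your own. Each camera call takes 0.05 s, during which the arm holds its last target. There are 200 camera calls.

## Working session

There is one attempt and no reset: what is moved stays moved. The work goes in short steps, Python scripts to look and compute and a tool call to move; the robot and the scene stay as the last step left them, time stands still between calls to the robot, and variables do not carry over. Pictures are saved under pics/ and viewed, about 8 in all and at most 12, crops included, and the job is handed in when it is done.

Besides the shell and the picture viewer there is one more tool, called after "Request:" by a JSON object that holds its "fn" and its "kwargs". arm_command: Moves the arm, as the interface text tells. Scaled input: -1 to 1 covers 150 mm each way for a shift and 120 degrees each way for a turn. Its arguments: {"type":"object","properties":{"plan":{"type":"array","items":{"type":"object","properties":{"dx":{"type":"number"},"dy":{"type":"number"},"dz":{"type":"number"},"twist":{"type":"number"},"gripper":{"type":"number"}}}}},"required":["plan"]}

```bash
ls; mkdir -p pics
cat > h.py <<'E'
import numpy as np, cv2
from scipy.spatial.transform import Rotation as R
from bench import ctrl
def snap(n,f):
    s=ctrl.snapshot(n); np.savez(f'pics/{f}.npz',**{k:np.array(v) for k,v in s.items()})
    cv2.imwrite(f'pics/{f}.png',s['image'][:,:,::-1]); return s
def load(f): return dict(np.load(f'pics/{f}.npz'))
def px2w(s,uv,z):
    uv=np.atleast_2d(uv).astype(float)
    d=np.c_[uv,np.ones(len(uv))]@np.linalg.inv(s['mtx']).T@R.from_quat(s['orientation']).as_matrix().T
    p=np.array(s['position']); return p+d*((z-p[2])/d[:,2])[:,None]
def w2px(s,P):
    c=(np.atleast_2d(P)-s['position'])@R.from_quat(s['orientation']).as_matrix()
    q=c@np.array(s['mtx']).T; return q[:,:2]/q[:,2:]
E
python3 - <<'E'
from h import *
for n in('top','side'):
    s=snap(n,n+'0'); print(n,s['mtx'],s['position'],R.from_quat(s['orientation']).as_matrix().round(3))
st=ctrl.read_state(); print({k:np.round(v,3) for k,v in st.items()},ctrl.pinch_z)
E
```

```text
pics
top [[566.95899949   0.         314.7562836 ]
 [  0.         566.95899949 232.99964195]
 [  0.           0.           1.        ]] [0.47393059 0.02247185 1.19968315] [[-0.003 -0.997  0.075]
 [-1.     0.003  0.003]
 [-0.003 -0.075 -0.997]]
side [[611.66509269   0.         311.83002447]
 [  0.         611.66509269 244.3775746 ]
 [  0.           0.           1.        ]] [ 0.21233584 -1.05759344  1.02601444] [[ 0.955 -0.19   0.227]
 [-0.296 -0.627  0.721]
 [ 0.006 -0.756 -0.655]]
{'clock': np.float64(0.1), 'joint_positions': array([-1.357,  0.049,  0.098,  1.622, -0.   ,  1.443]), 'qvel': array([-0.   , -0.001,  0.004,  0.001,  0.   ,  0.002]), 'joint_torque': array([ 3.0000e-03, -3.3985e+01,  3.2094e+01,  1.6000e-02, -0.0000e+00,
       -0.0000e+00]), 'position': array([ 0.176, -0.494,  0.23 ]), 'ee_rot': array([ 0.985,  0.17 , -0.   , -0.001]), 'contact_force': array([-0.531, -0.069,  0.191]), 'moment': array([-0.013,  0.033, -0.067]), 'grip_width': np.float64(0.085)} 0.0187
```

View pics/top0.png

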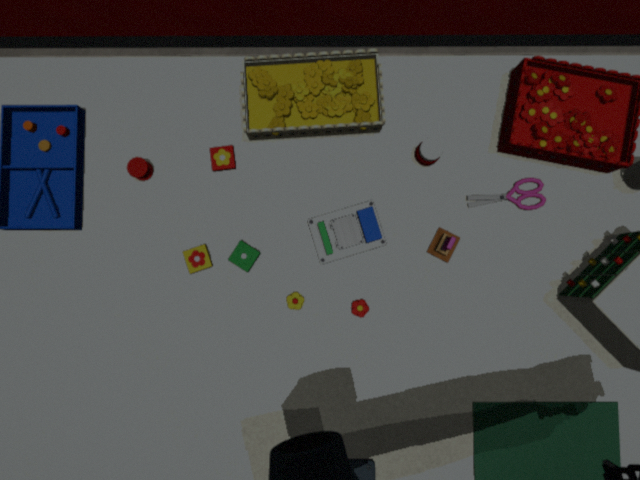

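View pics/side0.png

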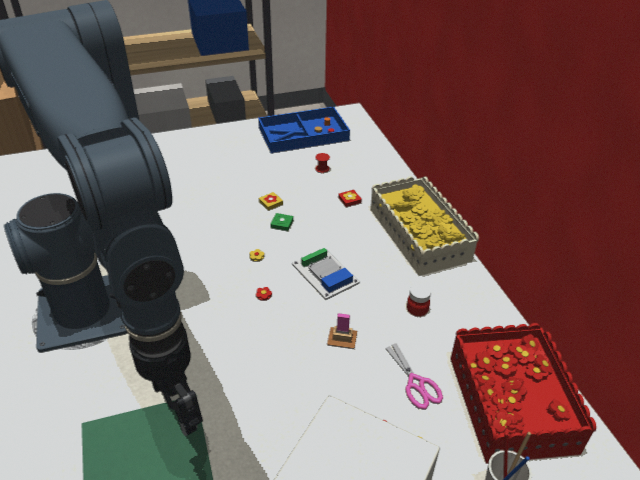

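Top view: yellow tile with red flower at (197,258), red tile with yellow flower at (222,158), green look-alike at (244,256). The yellow one fits the description. Jig at (346,232) with the green block on the left and blue on the right; stand at (444,244). Next I'll confirm with an enlarged crop and segment.

```bash
cat > m.py <<'E'
from h import *
def rect(s,lo,hi,box,z,hull=True):
    x0,y0,x1,y1=box; im=s['image'][y0:y1,x0:x1]
    im=cv2.resize(im,None,fx=8,fy=8,interpolation=cv2.INTER_CUBIC)
    m=cv2.inRange(cv2.cvtColor(im,cv2.COLOR_RGB2HSV),lo,hi)
    c=max(cv2.findContours(m,0,1)[0],key=cv2.contourArea)[:,0]
    uv=(c+.5)/8-.5+[x0,y0]
    P=px2w(s,uv,z)[:,:2].astype(np.float32)
    (ctr,wh,a)=cv2.minAreaRect(P*1000)
    return np.round(ctr,1),np.round(wh,1),round(a,1)
E
python3 - <<'E'
from m import *
s=load('top0')
print('tile',rect(s,(15,90,60),(40,255,255),(178,238,218,278),.016))
print('green',rect(s,(45,80,40),(85,255,255),(308,212,340,262),.03))
print('blue',rect(s,(100,120,40),(130,255,255),(350,200,392,250),.03))
print('stand',rect(s,(5,70,50),(20,255,255),(420,220,468,270),.025))
print('pink',rect(s,(135,80,50),(172,255,255),(420,220,468,270),.077))
im=s['image']; a=im[235:280,175:265]; b=im[195:270,300:395]; c=im[215:275,420:470]
f=lambda q:cv2.convertScaleAbs(cv2.resize(q,None,fx=8,fy=8,interpolation=cv2.INTER_CUBIC)[:, :, ::-1],alpha=1.5)
canvas=np.zeros((600,800,3),np.uint8)
A=cv2.resize(f(a),(400,200));B=cv2.resize(f(b),(475,375));C=cv2.resize(f(c),(325,390))
canvas[:200,:400]=A;canvas[205:580,:475]=B;canvas[205:595,475:]=C
cv2.imwrite('pics/crop.png',canvas)
E
```

```text
tile (array([509.8, 271.3]), array([50.2, 50.6]), 18.9)
green (array([552. ,   4.7]), array([69.7, 14.3]), 16.9)
blue (array([579.4, -86.6]), array([69.1, 34. ]), 16.7)
stand (array([ 537.4, -240.3]), array([49. , 58.9]), 62.4)
pink (array([ 537.8, -243.9]), array([11.3, 27.4]), 63.9)
```

View pics/crop.png

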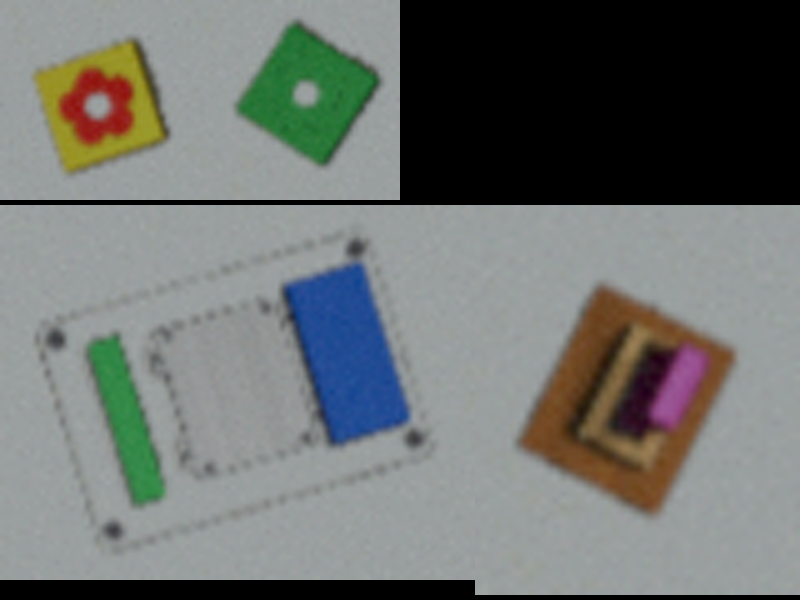

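The crop confirms the yellow tile with the red flower. Measured sizes match: tile 50.2x50.6, green 70x14, blue 69x34, spacer 27x11 mm, block separation 95.3 against 96. The jig centre is about (566,-41) at 16.8° yaw, with the wide gap on the green side. Now a move planner.

```bash
cat > go.py <<'E'
import sys; from h import *
# usage: go.py x y z theta  (mm, deg; '.' keeps): prints evenly divided rows for the way from the measured pose
st=ctrl.read_state(); p=np.array(st['position'])*1000; X=R.from_quat(st['ee_rot']).as_matrix()
th=np.degrees(np.arctan2(X[1,0],X[0,0]))
g=[c if a=='.' else float(a) for a,c in zip(sys.argv[1:5],[*p,th])]
d=np.array(g[:3])-p; dt=(g[3]-th+180)%360-180
n=int(max(1,np.ceil(max(np.linalg.norm(d)/40,abs(dt)/8))))
print('now',p.round(1),'th',round(th,1),'tilt',np.degrees(np.arccos(-X[2,2])).round(2),'F',np.round(st['contact_force'],1),'w',round(st['grip_width']*1000,1),'t',round(st['clock'],1),'j',np.round(st['joint_positions'],2),'rows',n)
for i in range(n):
    a=np.radians(th+dt*i/n); e=d/n
    v=[e[0]*np.cos(a)+e[1]*np.sin(a), e[0]*np.sin(a)-e[1]*np.cos(a), -e[2]]
    print(i,*np.round(np.array(v)/150,4),'tw',round(-dt/n/120,4))
E
python3 go.py 509.8 271.3 200 108.9
```

```text
now [ 175.8 -494.1  230.2] th 19.6 tilt 0.12 F [-0.5 -0.1  0.2] w 85.2 t 0.1 j [-1.36  0.05  0.1   1.62 -0.    1.44] rows 21
0 0.1813 -0.1934 0.0096 tw -0.0354
1 0.1952 -0.1794 0.0096 tw -0.0354
2 0.2079 -0.1644 0.0096 tw -0.0354
3 0.2196 -0.1486 0.0096 tw -0.0354
4 0.23 -0.1319 0.0096 tw -0.0354
5 0.2391 -0.1145 0.0096 tw -0.0354
6 0.247 -0.0964 0.0096 tw -0.0354
7 0.2534 -0.0778 0.0096 tw -0.0354
8 0.2585 -0.0588 0.0096 tw -0.0354
9 0.2621 -0.0395 0.0096 tw -0.0354
10 0.2644 -0.0199 0.0096 tw -0.0354
11 0.2651 -0.0003 0.0096 tw -0.0354
12 0.2644 0.0194 0.0096 tw -0.0354
13 0.2622 0.0389 0.0096 tw -0.0354
14 0.2586 0.0583 0.0096 tw -0.0354
15 0.2536 0.0773 0.0096 tw -0.0354
16 0.2472 0.0959 0.0096 tw -0.0354
17 0.2394 0.114 0.0096 tw -0.0354
18 0.2302 0.1314 0.0096 tw -0.0354
19 0.2199 0.1481 0.0096 tw -0.0354
20 0.2083 0.164 0.0096 tw -0.0354
```

Request:
{"fn": "arm_command", "kwargs": {"plan": [{"dx":0.18,"dy":-0.19,"dz":0.01,"twist":-0.035,"gripper":0.6},{"dx":0.195,"dy":-0.18,"dz":0.01,"twist":-0.035,"gripper":0.6},{"dx":0.21,"dy":-0.165,"dz":0.01,"twist":-0.035,"gripper":0.6},{"dx":0.22,"dy":-0.15,"dz":0.01,"twist":-0.035,"gripper":0.6},{"dx":0.23,"dy":-0.13,"dz":0.01,"twist":-0.035,"gripper":0.6},{"dx":0.24,"dy":-0.115,"dz":0.01,"twist":-0.035,"gripper":0.6},{"dx":0.245,"dy":-0.095,"dz":0.01,"twist":-0.035,"gripper":0.6},{"dx":0.255,"dy":-0.08,"dz":0.01,"twist":-0.035,"gripper":0.6}]}}

```text
clock: 0.9
position: [0.3044, -0.2019, 0.2188]
ee_rot: [0.894, 0.449, -0.0, -0.0]
contact_force: [0.6, -0.0, 0.3]
grip_width: 0.0682
```

Request:
{"fn": "arm_command", "kwargs": {"plan": [{"dx":0.26,"dy":-0.06,"dz":0.01,"twist":-0.035,"gripper":0.6},{"dx":0.26,"dy":-0.04,"dz":0.01,"twist":-0.035,"gripper":0.6},{"dx":0.265,"dy":-0.02,"dz":0.01,"twist":-0.035,"gripper":0.6},{"dx":0.265,"dy":0,"dz":0.01,"twist":-0.035,"gripper":0.6},{"dx":0.265,"dy":0.02,"dz":0.01,"twist":-0.035,"gripper":0.6},{"dx":0.26,"dy":0.04,"dz":0.01,"twist":-0.035,"gripper":0.6},{"dx":0.26,"dy":0.06,"dz":0.01,"twist":-0.035,"gripper":0.6},{"dx":0.255,"dy":0.08,"dz":0.01,"twist":-0.035,"gripper":0.6}]}}

```text
clock: 1.7
position: [0.4354, 0.0885, 0.2068]
ee_rot: [0.725, 0.688, -0.0, -0.0]
contact_force: [0.1, 0.1, -0.3]
grip_width: 0.0684
```

Request:
{"fn": "arm_command", "kwargs": {"plan": [{"dx":0.245,"dy":0.095,"dz":0.01,"twist":-0.035,"gripper":0.6},{"dx":0.24,"dy":0.115,"dz":0.01,"twist":-0.035,"gripper":0.6},{"dx":0.23,"dy":0.13,"dz":0.01,"twist":-0.035,"gripper":0.6},{"dx":0.22,"dy":0.15,"dz":0.01,"twist":-0.035,"gripper":0.6},{"dx":0.21,"dy":0.165,"dz":0.01,"twist":-0.035,"gripper":0.6},{"gripper":0.6},{"gripper":0.6}]}}

```text
$.plan[5]: bad value
```

```bash
python3 go.py 509.8 271.3 40 108.9
```

```text
now [435.4  88.5 206.8] th 87.0 tilt 0.03 F [ 0.1  0.1 -0.3] w 68.4 t 1.7 j [ 0.05 -0.17 -0.15  1.58 -0.    1.67] rows 7
0 0.1776 0.0616 0.1588 tw -0.0261
1 0.1739 0.0712 0.1588 tw -0.0261
2 0.1698 0.0806 0.1588 tw -0.0261
3 0.1651 0.0897 0.1588 tw -0.0261
4 0.16 0.0986 0.1588 tw -0.0261
5 0.1544 0.1072 0.1588 tw -0.0261
6 0.1483 0.1155 0.1588 tw -0.0261
```

Request:
{"fn": "arm_command", "kwargs": {"plan": [{"dx":0.178,"dy":0.062,"dz":0.12,"twist":-0.026,"gripper":0.6},{"dx":0.174,"dy":0.071,"dz":0.12,"twist":-0.026,"gripper":0.6},{"dx":0.17,"dy":0.081,"dz":0.12,"twist":-0.026,"gripper":0.6},{"dx":0.165,"dy":0.09,"dz":0.12,"twist":-0.026,"gripper":0.6},{"dx":0.16,"dy":0.099,"dz":0.12,"twist":-0.026,"gripper":0.6},{"dx":0.154,"dy":0.107,"dz":0.12,"twist":-0.026,"gripper":0.6},{"dx":0.148,"dy":0.116,"dz":0.12,"twist":-0.026,"gripper":0.6},{"dx":0,"dy":0,"dz":0,"twist":0,"gripper":0.6}]}}

```text
clock: 2.5
position: [0.5088, 0.271, 0.0766]
ee_rot: [0.582, 0.813, -0.002, -0.002]
contact_force: [-0.6, -0.5, -0.6]
grip_width: 0.0681
```

```bash
python3 go.py 509.8 271.3 6 108.9
```

```text
now [508.8 271.   76.6] th 108.8 tilt 0.37 F [-0.6 -0.5 -0.6] w 68.1 t 2.5 j [ 0.37  0.21 -0.03  1.34  0.    1.61] rows 2
0 -0.0 0.0036 0.2355 tw -0.0003
1 -0.0 0.0036 0.2355 tw -0.0003
```

Request:
{"fn": "arm_command", "kwargs": {"plan": [{"dx":0,"dy":0.004,"dz":0.16,"twist":0,"gripper":0.6},{"dx":0,"dy":0.003,"dz":0.16,"twist":0,"gripper":0.6},{"dx":0,"dy":0,"dz":0.12,"twist":0,"gripper":0.6},{"dx":0,"dy":0,"dz":0.04,"twist":0,"gripper":0.6},{"dx":0,"dy":0,"dz":0,"twist":0,"gripper":0.6},{"dx":0,"dy":0,"dz":0,"twist":0,"gripper":0.6}]}}

```text
clock: 3.1
position: [0.5123, 0.2696, 0.0104]
ee_rot: [0.584, 0.812, 0.001, 0.0]
contact_force: [0.1, 0.1, 0.4]
grip_width: 0.068
```

```bash
python3 go.py 509.8 271.3 4 108.9
```

```text
now [512.3 269.6  10.4] th 108.6 tilt 0.08 F [0.1 0.1 0.4] w 68.0 t 3.1 j [ 0.37  0.25 -0.12  1.2  -0.    1.61] rows 1
0 0.0163 -0.0124 0.0429 tw -0.0025
```

Request:
{"fn": "arm_command", "kwargs": {"plan": [{"dx":0.016,"dy":-0.012,"dz":0.043,"twist":-0.002,"gripper":0.6},{"dx":0,"dy":0,"dz":0,"twist":0,"gripper":0.6},{"dx":0,"dy":0,"dz":0,"twist":0,"gripper":0.6}]}}

```text
clock: 3.4
position: [0.5093, 0.2714, 0.0032]
ee_rot: [0.582, 0.813, 0.0, 0.0]
contact_force: [0.3, 0.4, -0.8]
grip_width: 0.068
```

Request:
{"fn": "arm_command", "kwargs": {"plan": [{"dx":0,"dy":0,"dz":0,"twist":0,"gripper":-1},{"dx":0,"dy":0,"dz":0,"twist":0,"gripper":-1},{"dx":0,"dy":0,"dz":0,"twist":0,"gripper":-1},{"dx":0,"dy":0,"dz":0,"twist":0,"gripper":-1},{"dx":0,"dy":0,"dz":0,"twist":0,"gripper":-1},{"dx":0,"dy":0,"dz":0,"twist":0,"gripper":-1}]}}

```text
clock: 4.0
position: [0.5099, 0.2716, 0.0037]
ee_rot: [0.582, 0.813, 0.001, 0.0]
contact_force: [0.0, 0.3, 5.3]
grip_width: 0.0479
```

```bash
python3 go.py . . 90 .
```

```text
now [509.9 271.6   3.7] th 108.9 tilt 0.09 F [0.  0.3 5.3] w 47.9 t 4.0 j [ 0.37  0.25 -0.13  1.19  0.    1.61] rows 3
0 0.0 0.0 -0.1918 tw -0.0
1 0.0 0.0 -0.1918 tw -0.0
2 0.0 0.0 -0.1918 tw -0.0
```

Request:
{"fn": "arm_command", "kwargs": {"plan": [{"dx":0,"dy":0,"dz":-0.1,"twist":0,"gripper":-1},{"dx":0,"dy":0,"dz":-0.2,"twist":0,"gripper":-1},{"dx":0,"dy":0,"dz":-0.2,"twist":0,"gripper":-1},{"dx":0,"dy":0,"dz":-0.1,"twist":0,"gripper":-1},{"dx":0,"dy":0,"dz":0,"twist":0,"gripper":-1}]}}

```text
clock: 4.5
position: [0.511, 0.272, 0.0959]
ee_rot: [0.582, 0.813, 0.002, 0.001]
contact_force: [-0.3, 0.7, -1.3]
grip_width: 0.0484
```

```bash
python3 go.py 565.7 -41 80 106.8; python3 -c "
from h import *
s=snap('side','side1');im=s['image'];p=w2px(s,[[.51,.27,.09]])[0].astype(int);print(p)
x,y=max(p[0]-60,0),p[1]-60
cv2.imwrite('pics/c1.png',cv2.resize(im[y:y+100,x:x+130],None,fx=5,fy=5,interpolation=2)[:,:,::-1])"
```

```text
now [511.  272.   95.9] th 108.9 tilt 0.3 F [-0.3  0.7 -1.3] w 48.4 t 4.5 j [ 0.37  0.19 -0.01  1.36 -0.    1.61] rows 8
0 -0.2616 -0.0413 0.0132 tw 0.0022
1 -0.2618 -0.0401 0.0132 tw 0.0022
2 -0.2619 -0.0389 0.0132 tw 0.0022
3 -0.2621 -0.0377 0.0132 tw 0.0022
4 -0.2623 -0.0365 0.0132 tw 0.0022
5 -0.2624 -0.0354 0.0132 tw 0.0022
6 -0.2626 -0.0342 0.0132 tw 0.0022
7 -0.2627 -0.033 0.0132 tw 0.0022
[269 176]
```

View pics/c1.png

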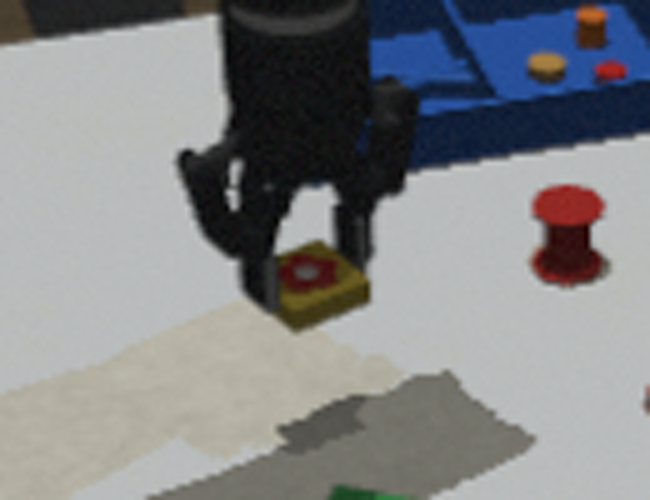

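The side view shows the tile held level between the fingers (crop about (320,285)). Now carrying it to the jig.

Request:
{"fn": "arm_command", "kwargs": {"plan": [{"dx":-0.262,"dy":-0.041,"dz":0.005,"twist":0.002,"gripper":-1},{"dx":-0.262,"dy":-0.04,"dz":0.005,"twist":0.002,"gripper":-1},{"dx":-0.262,"dy":-0.039,"dz":0.005,"twist":0.002,"gripper":-1},{"dx":-0.262,"dy":-0.038,"dz":0.005,"twist":0.002,"gripper":-1},{"dx":-0.262,"dy":-0.037,"dz":0.005,"twist":0.002,"gripper":-1},{"dx":-0.262,"dy":-0.035,"dz":0.005,"twist":0.002,"gripper":-1},{"dx":-0.262,"dy":-0.034,"dz":0.005,"twist":0.002,"gripper":-1},{"dx":-0.262,"dy":-0.033,"dz":0.005,"twist":0.002,"gripper":-1}]}}

```text
clock: 5.35
position: [0.5623, -0.0427, 0.0839]
ee_rot: [0.595, 0.803, -0.001, -0.002]
contact_force: [0.9, -0.0, -1.5]
grip_width: 0.0483
```

Request:
{"fn": "arm_command", "kwargs": {"plan": [{"dx":0,"dy":0,"dz":0,"twist":0,"gripper":-1},{"dx":0,"dy":0,"dz":0,"twist":0,"gripper":-1}]}}

```text
clock: 5.55
position: [0.5625, -0.042, 0.0843]
ee_rot: [0.596, 0.803, -0.001, -0.002]
contact_force: [-1.1, -0.6, -1.8]
grip_width: 0.0477
```

```bash
python3 go.py 565.7 -41 50 106.8
```

```text
now [562.5 -42.   84.3] th 106.8 tilt 0.28 F [-1.1 -0.6 -1.8] w 47.7 t 5.5 j [-0.19  0.17 -0.06  1.34  0.    1.08] rows 1
0 -0.0001 0.0225 0.2285 tw 0.0001
```

Request:
{"fn": "arm_command", "kwargs": {"plan": [{"dx":0,"dy":0.011,"dz":0.13,"twist":0,"gripper":-1},{"dx":0,"dy":0.011,"dz":0.13,"twist":0,"gripper":-1},{"dx":0,"dy":0,"dz":0,"twist":0,"gripper":-1},{"dx":0,"dy":0,"dz":0,"twist":0,"gripper":-1}]}}

```text
clock: 5.95
position: [0.5659, -0.039, 0.0466]
ee_rot: [0.595, 0.804, -0.001, -0.002]
contact_force: [-0.3, -0.2, -1.6]
grip_width: 0.0487
```

```bash
python3 go.py 565.7 -41 36 106.8
python3 - <<'E'
from h import *
s=snap('side','side2'); t=snap('top','top2')
f=lambda q:cv2.resize(q,(400,400),interpolation=cv2.INTER_CUBIC)[:,:,::-1]
a=s['image'][220:310,280:370]; b=t['image'][185:275,300:390]
cv2.imwrite('pics/c2.png',np.hstack([f(a),cv2.convertScaleAbs(f(b),alpha=1.6)]))
E
```

```text
now [565.9 -39.   46.6] th 107.0 tilt 0.2 F [-0.3 -0.2 -1.6] w 48.7 t 6.0 j [-0.19  0.2  -0.1   1.27  0.    1.09] rows 1
0 -0.0123 -0.005 0.0709 tw 0.002
```

View pics/c2.png

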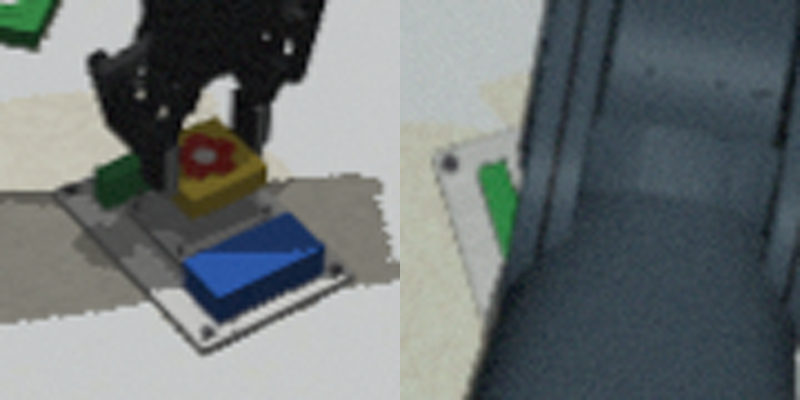

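Run:
```python
from m import *
s=load('side2'); s0=load('side0')
ax=np.array([.957,.2894]); ay=np.array([-.2894,.957]); c=np.array([565.7,-41])
J=lambda P:np.c_[(P[:,:2]*1000-c)@ax,(P[:,:2]*1000-c)@ay].round(1).tolist()
k=lambda q:np.array(q)/4.4444+[280,220]-.4
print('tile top edge',J(px2w(s,k([(268,160),(193,192)]),.059)))
print('tile bottom edge',J(px2w(s,k([(267,178),(196,217)]),.043)))
print('blue top',J(px2w(s,k([(183,263),(290,213),(325,245),(218,296)]),.03)))
# brightness-split top faces via segmentation in side0
print(rect(s0,(100,120,90),(130,255,255),(315,262,360,295),.03))
print(rect(s0,(45,100,60),(85,255,255),(298,245,332,268),.03))
print(rect(s,(20,100,100),(40,255,255),(310,235,345,275),.059))
```

```text
tile top edge [[29.1, -20.0], [-18.5, -18.5]]
tile bottom edge [[31.1, -17.3], [-18.1, -21.2]]
blue top [[-35.9, -35.2], [33.7, -35.4], [34.4, -65.7], [-34.7, -65.4]]
(array([578.9, -89.9]), array([70.1, 34.8]), 16.5)
(array([552.4,  -3.1]), array([70.6, 26.3]), 14.1)
(array([572.9, -57.1]), array([47.6, 13.4]), 14.2)
```

Run:
```python
from h import *
s=load('side2'); x0,y0,F=295,225,12
big=cv2.resize(s['image'][y0:y0+50,x0:x0+66],None,fx=F,fy=F,interpolation=cv2.INTER_CUBIC)[:,:,::-1].copy()
def box(c,w,l,z0,z1,yaw,col):
    a=np.radians(yaw);M=np.array([[np.cos(a),-np.sin(a)],[np.sin(a),np.cos(a)]])
    q=np.array([(-1,-1),(1,-1),(1,1),(-1,1)])*[w/2,l/2]@M.T+c
    for z in(z0,z1):
        u=w2px(s,np.c_[q,np.full(4,z)]/1000); u=((u-[x0,y0]+.5)*F).astype(int)
        cv2.polylines(big,[u],True,col,1)
box([565.9,-39],50,50,43,59,16.9,(255,0,255))
box([579.4,-86.6],70,34,8,30,16.8,(0,255,255))
box([565.7,-41],64,60,22,22,16.8,(255,255,0))
cv2.imwrite('pics/c3.png',big)
```

```text
(no output)
```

View pics/c3.png

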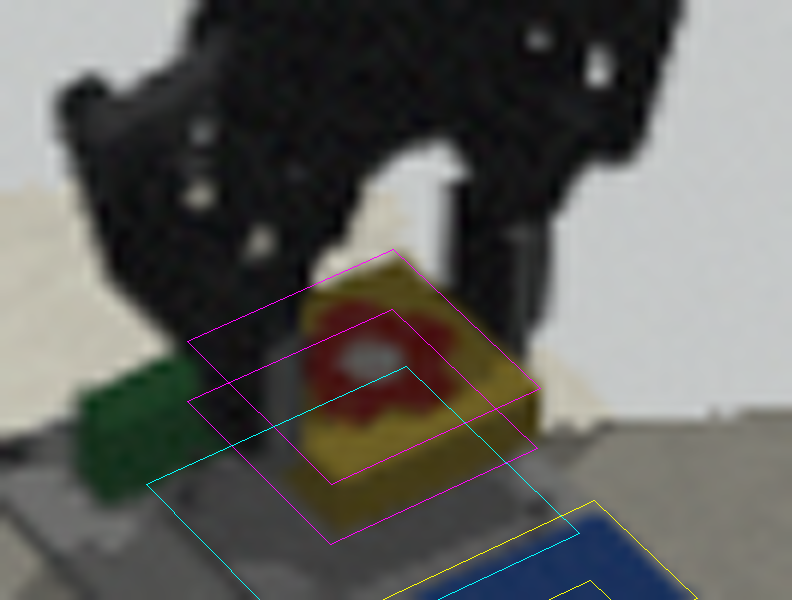

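Tile matches the wireframe at the TCP within about 1 px. The blue block sits about 1 px nearer the camera than the overlay. State readings seem noisy, so I'll average some over a short hold.

```bash
cat >> h.py <<'E'
def avg(n=8):
    L=[];F=[]
    for _ in range(n):
        ctrl.snapshot('top'); st=ctrl.read_state(); X=R.from_quat(st['ee_rot']).as_matrix()
        L.append([*np.array(st['position'])*1000,np.degrees(np.arctan2(X[1,0],X[0,0]))]); F.append(st['contact_force'])
    return np.mean(L,0),np.std(L,0),np.mean(F,0)
E
python3 -c "
from h import *
for a in avg(8): print(a.round(2))"
```

```text
[567.94 -40.43  48.84 106.96]
[0.23 0.17 0.32 0.02]
[ 0.07  0.05 -1.49]
```

Run:
```python
from h import *
def cen(im):
    m=cv2.inRange(cv2.cvtColor(im[230:275,305:345],cv2.COLOR_RGB2HSV),(18,100,60),(40,255,255)); y,x=np.nonzero(m); return x.mean().round(2),y.mean().round(2),len(x)
print(cen(load('side2')['image']))
for i in range(8):
    s=ctrl.snapshot('side'); st=ctrl.read_state(); print(cen(s['image']),np.round(np.array(st['position'])*1000,1),np.round(st['joint_positions'],4), round(st['clock'],2))
```

```text
(np.float64(24.0), np.float64(29.28), 199)
(np.float64(24.94), np.float64(28.8), 204) [567.5 -40.6  48.1] [-0.1893  0.1991 -0.1015  1.2698  0.      1.086 ] 6.5
(np.float64(25.03), np.float64(28.65), 202) [567.4 -40.6  48. ] [-0.1893  0.1992 -0.1016  1.2698  0.      1.0859] 6.55
(np.float64(24.83), np.float64(28.81), 209) [567.3 -40.6  47.9] [-0.1893  0.1992 -0.1018  1.2698  0.      1.0859] 6.6
(np.float64(24.88), np.float64(28.94), 203) [567.3 -40.6  47.9] [-0.1893  0.1993 -0.1017  1.2698  0.      1.0859] 6.65
(np.float64(24.85), np.float64(29.0), 203) [567.3 -40.6  47.8] [-0.1893  0.1994 -0.1018  1.2698  0.      1.0859] 6.7
(np.float64(24.76), np.float64(29.02), 206) [567.3 -40.6  47.9] [-0.1893  0.1993 -0.1018  1.2697 -0.      1.0859] 6.75
(np.float64(24.87), np.float64(29.01), 204) [567.3 -40.5  47.8] [-0.1892  0.1994 -0.1018  1.2697 -0.      1.0859] 6.8
(np.float64(24.81), np.float64(29.09), 206) [567.3 -40.5  47.8] [-0.1892  0.1994 -0.1018  1.2698 -0.      1.0859] 6.85
```

The arm really is still settling for about 0.5 s after each move, so I'll wait before reading. Correcting and lowering to just above the pins.

Request:
{"fn": "arm_command", "kwargs": {"plan": [{"dx":0,"dy":-0.011,"dz":0.04,"twist":0,"gripper":-1},{"dx":0,"dy":0,"dz":0.04,"twist":0,"gripper":-1},{"dx":0,"dy":0,"dz":0.02,"twist":0,"gripper":-1},{"dx":0,"dy":0,"dz":0,"twist":0,"gripper":-1},{"dx":0,"dy":0,"dz":0,"twist":0,"gripper":-1},{"dx":0,"dy":0,"dz":0,"twist":0,"gripper":-1},{"dx":0,"dy":0,"dz":0,"twist":0,"gripper":-1},{"dx":0,"dy":0,"dz":0,"twist":0,"gripper":-1}]}}

```text
clock: 7.65
position: [0.566, -0.041, 0.0332]
ee_rot: [0.595, 0.804, 0.0, 0.0]
contact_force: [0.6, 0.8, -1.1]
grip_width: 0.0481
```

Run:
```python
from h import *
a=avg(6); print(*[q.round(2) for q in a])
P=a[0]; s=snap('side','side3'); x0,y0,F=295,230,12
big=cv2.resize(s['image'][y0:y0+50,x0:x0+66],None,fx=F,fy=F,interpolation=cv2.INTER_CUBIC)[:,:,::-1].copy()
def box(c,w,l,z0,z1,yaw,col):
    a=np.radians(yaw);M=np.array([[np.cos(a),-np.sin(a)],[np.sin(a),np.cos(a)]])
    q=np.array([(-1,-1),(1,-1),(1,1),(-1,1)])*[w/2,l/2]@M.T+c
    for z in(z0,z1):
        u=w2px(s,np.c_[q,np.full(4,z)]/1000); u=((u-[x0,y0]+.5)*F).astype(int)
        cv2.polylines(big,[u],True,col,1)
box(P[:2],50,50,P[2]-3.7,P[2]+12.3,P[3]-90,(255,0,255))
box([578.9,-89.9],70,34,8,30,16.8,(0,255,255))
box([565.2,-44.2],64,60,22,22,16.8,(255,255,0))
box([565.2,-44.2],54,54,28,28,16.8,(255,255,0))
cv2.imwrite('pics/c4.png',cv2.convertScaleAbs(big,alpha=1.3))
```

```text
[565.84 -41.    32.98 106.94] [0.05 0.01 0.07 0.  ] [ 0.23 -0.32 -1.64]
```

View pics/c4.png

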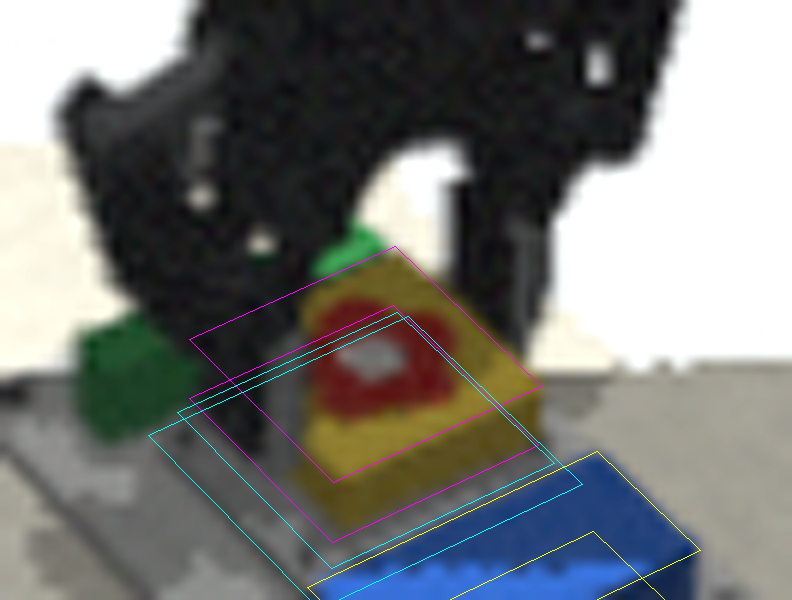

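Run:
```python
from m import *
def white(s,box,z,f=8):
    x0,y0,x1,y1=box; im=cv2.resize(s['image'][y0:y1,x0:x1],None,fx=f,fy=f,interpolation=cv2.INTER_CUBIC)
    h=cv2.cvtColor(im,cv2.COLOR_RGB2HSV); red=cv2.inRange(h,(0,110,50),(11,255,255))|cv2.inRange(h,(170,110,50),(180,255,255))
    c=max(cv2.findContours(red,0,1)[0],key=cv2.contourArea); M=cv2.moments(cv2.convexHull(c))
    uv=np.array([M['m10']/M['m00'],M['m01']/M['m00']]); uv=(uv+.5)/f-.5+[x0,y0]
    return uv.round(2),(px2w(s,uv,z)[0,:2]*1000).round(1)
t0,s0,s3=load('top0'),load('side0'),load('side3')
print('flower top0',white(t0,(180,240,216,276),.0165)); print('flower side0',white(s0,(255,190,287,212),.0165))
print('flower side3',white(s3,(315,248,342,270),.0458))
# red tile & spool-free check: yellow? blue top in side0 for several V thresholds
for v in (90,110,130,150,170,190): 
    try: print(v,rect(s0,(100,100,v),(130,255,255),(312,258,362,298),.03))
    except Exception as e: print(v,e)
for v in (60,80,100,120,140):
    try: print('g',v,rect(s0,(45,80,v),(85,255,255),(296,243,334,270),.03))
    except Exception as e: print(v,e)
```

```text
flower top0 (array([196.69, 258.45]), array([510. , 272.2]))
flower side0 (array([270.33, 198.4 ]), array([510.4, 271. ]))
flower side3 (array([326.17, 259.42]), array([568.9, -41.4]))
90 (array([579.1, -89.6]), array([70.6, 35.1]), 16.5)
110 (array([579.4, -89.2]), array([70. , 34.6]), 16.2)
130 (array([579.6, -89. ]), array([69.6, 34.2]), 15.9)
150 (array([579.7, -88.6]), array([69.1, 33.5]), 15.9)
170 (array([580.1, -88.2]), array([68.2, 32.9]), 15.8)
190 (array([604.8, -64.7]), array([5. , 1.1]), 15.9)
g 60 (array([552.6,  -3.2]), array([71.3, 27.6]), 14.1)
g 80 (array([551.4,   2.1]), array([70.8, 15.3]), 16.4)
g 100 (array([551.5,   2.6]), array([70.3, 14.7]), 16.1)
g 120 (array([551.8,   3. ]), array([69.6, 14. ]), 16.3)
g 140 (array([552. ,   3.4]), array([68.9, 13.3]), 16.2)
```

Side camera puts the jig centre at (565.6,-43.0) and the tile at (510.4,271.0). The top camera says (565.7,-41.0) and (510,271.7). The best displacement puts the target at about (565.5,-42.2), yaw 16.5°. Shift -1.2 mm along jig y, then lower.

Request:
{"fn": "arm_command", "kwargs": {"plan": [{"dx":-0.008,"dy":-0.001,"dz":0,"twist":0.003,"gripper":-1},{"dx":0,"dy":0,"dz":0,"twist":0,"gripper":-1},{"dx":0,"dy":0,"dz":0.02,"twist":0,"gripper":-1},{"dx":0,"dy":0,"dz":0.02,"twist":0,"gripper":-1},{"dx":0,"dy":0,"dz":0,"twist":0,"gripper":-1},{"dx":0,"dy":0,"dz":0,"twist":0,"gripper":-1},{"dx":0,"dy":0,"dz":0,"twist":0,"gripper":-1},{"dx":0,"dy":0,"dz":0,"twist":0,"gripper":-1}]}}

```text
clock: 8.8
position: [0.5661, -0.0422, 0.027]
ee_rot: [0.598, 0.802, 0.0, 0.0]
contact_force: [-0.1, -0.3, -1.2]
grip_width: 0.0477
```

```bash
python3 go.py 565.5 -42.2 25 106.5
```

```text
now [566.1 -42.2  27. ] th 106.6 tilt 0.02 F [-0.1 -0.3 -1.2] w 47.7 t 8.8 j [-0.19  0.21 -0.13  1.23  0.    1.09] rows 1
0 0.001 -0.0037 0.0133 tw 0.0007
```

No contact force, and the tile bottom at 23.3 mm is already below the pin tops (28 mm), so it is between the pins. Lowering the last bit and releasing.

Request:
{"fn": "arm_command", "kwargs": {"plan": [{"dx":0,"dy":0,"dz":0.007,"twist":0,"gripper":-1},{"dx":0,"dy":0,"dz":0,"twist":0,"gripper":-1},{"dx":0,"dy":0,"dz":0,"twist":0,"gripper":-1},{"dx":0,"dy":0,"dz":0,"twist":0,"gripper":-1},{"dx":0,"dy":0,"dz":0,"twist":0,"gripper":0.5},{"dx":0,"dy":0,"dz":0,"twist":0,"gripper":0.5},{"dx":0,"dy":0,"dz":0,"twist":0,"gripper":0.5},{"dx":0,"dy":0,"dz":0,"twist":0,"gripper":0.5}]}}

```text
clock: 9.6
position: [0.5662, -0.0422, 0.0261]
ee_rot: [0.598, 0.802, 0.0, 0.0]
contact_force: [0.5, -0.3, 0.2]
grip_width: 0.0639
```

Request:
{"fn": "arm_command", "kwargs": {"plan": [{"dx":0,"dy":0,"dz":-0.1,"twist":0,"gripper":0.5},{"dx":0,"dy":0,"dz":-0.2,"twist":0,"gripper":0.5},{"dx":0,"dy":0,"dz":-0.2,"twist":0,"gripper":0.5},{"dx":0,"dy":0,"dz":-0.2,"twist":0,"gripper":0.5},{"dx":0,"dy":0,"dz":-0.1,"twist":0,"gripper":0.5}]}}

```text
clock: 10.1
position: [0.5679, -0.0425, 0.1506]
ee_rot: [0.598, 0.802, 0.001, 0.003]
contact_force: [-0.1, -0.5, -0.3]
grip_width: 0.064
```

```bash
python3 go.py 537.6 -242.5 130 153
```

```text
now [567.9 -42.5 150.6] th 106.6 tilt 0.38 F [-0.1 -0.5 -0.3] w 64.0 t 10.1 j [-0.19  0.15  0.05  1.46 -0.    1.09] rows 6
0 -0.2033 -0.0957 0.0229 tw -0.0645
1 -0.1886 -0.1222 0.0229 tw -0.0645
2 -0.1704 -0.1464 0.0229 tw -0.0645
3 -0.1492 -0.1681 0.0229 tw -0.0645
4 -0.1252 -0.1866 0.0229 tw -0.0645
5 -0.0989 -0.2018 0.0229 tw -0.0645
```

Request:
{"fn": "arm_command", "kwargs": {"plan": [{"dx":-0.203,"dy":-0.096,"dz":0.015,"twist":-0.064,"gripper":0},{"dx":-0.189,"dy":-0.122,"dz":0.015,"twist":-0.064,"gripper":0},{"dx":-0.17,"dy":-0.146,"dz":0.015,"twist":-0.064,"gripper":0},{"dx":-0.149,"dy":-0.168,"dz":0.015,"twist":-0.065,"gripper":0},{"dx":-0.125,"dy":-0.187,"dz":0.015,"twist":-0.065,"gripper":0},{"dx":-0.099,"dy":-0.202,"dz":0.015,"twist":-0.065,"gripper":0},{"dx":0,"dy":0,"dz":0,"twist":0,"gripper":0},{"dx":0,"dy":0,"dz":0,"twist":0,"gripper":0}]}}

```text
clock: 10.9
position: [0.5348, -0.2424, 0.1321]
ee_rot: [0.235, 0.972, 0.0, -0.0]
contact_force: [0.0, 0.3, 0.3]
grip_width: 0.0427
```

```bash
python3 - <<'E'
from m import *
s0=load('side0')
s=snap('top','top4')
im=s['image']
print('tile',rect(s,(15,90,40),(40,255,255),(325,212,368,252),.038)); 
for v in(60,): print('g',rect(s,(45,80,40),(85,255,255),(308,212,340,262),.03),'b',rect(s,(100,120,40),(130,255,255),(350,200,392,250),.03))
q=s0['image'][305:350,325:362]; 
a=cv2.resize(q,None,fx=10,fy=10,interpolation=2)[:,:,::-1]; b=cv2.convertScaleAbs(cv2.resize(im[195:270,300:360],(400,500),interpolation=2)[:,:,::-1],alpha=1.6)
c=np.zeros((500,780,3),np.uint8); c[:a.shape[0],:a.shape[1]]=a; c[:,380:]=b
cv2.imwrite('pics/c5.png',c)
E
python3 go.py 537.6 -242.5 48 153
```

```text
tile (array([567.7, -40.6]), array([50.3, 50.8]), 16.3)
g (array([552.1,   4.7]), array([69.7, 14.1]), 16.9) b (array([579.5, -86.5]), array([69.1, 34.1]), 16.7)
now [ 535.1 -241.7  132.2] th 152.9 tilt 0.06 F [ 0.8 -0.1  0.8] w 43.2 t 10.9 j [-0.54  0.21  0.08  1.44  0.   -0.07] rows 3
0 -0.0057 0.0008 0.1872 tw -0.0002
1 -0.0057 0.0008 0.1872 tw -0.0002
2 -0.0057 0.0008 0.1872 tw -0.0002
```

View pics/c5.png

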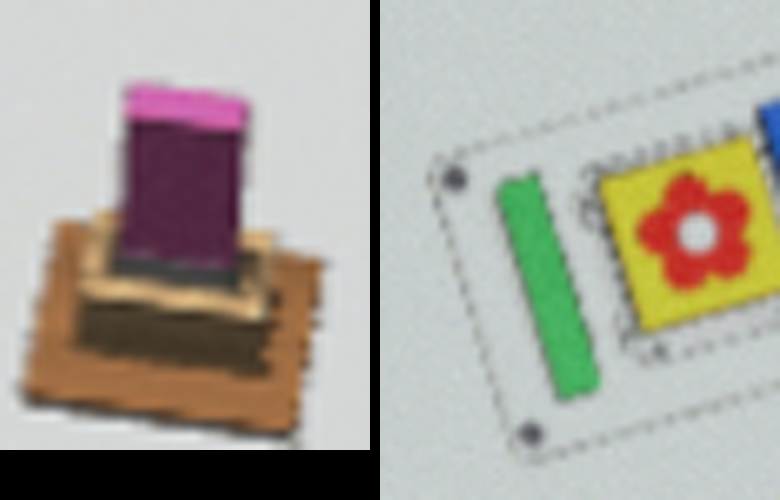

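Tile sits between the pins, offset about (1.9,-0.3) mm in jig axes and yaw 16.3° against 16.8°. The spacer stands upright in its stand. Release pose against top view gives a top-camera bias of about (+1.5,+1.6) mm, so in the robot frame the spacer is at about (536.5,-245) and the gap centre at about (554.8,-10.9).

Request:
{"fn": "arm_command", "kwargs": {"plan": [{"dx":-0.02,"dy":0.015,"dz":0.05,"twist":-0.001,"gripper":0},{"dx":0,"dy":0,"dz":0.15,"twist":0,"gripper":0},{"dx":0,"dy":0,"dz":0,"twist":0,"gripper":0},{"dx":0,"dy":0,"dz":0,"twist":0,"gripper":0},{"dx":0,"dy":0,"dz":0,"twist":0,"gripper":0},{"dx":0,"dy":0,"dz":0,"twist":0,"gripper":0},{"dx":0,"dy":0,"dz":0,"twist":0,"gripper":0}]}}

```text
clock: 11.65
position: [0.5396, -0.2416, 0.1034]
ee_rot: [0.232, 0.973, -0.0, 0.001]
contact_force: [0.1, -0.1, 0.6]
grip_width: 0.0425
```

```bash
python3 - <<'E'
from m import *
s=load('side0')
print('side pink',rect(s,(135,80,120),(172,255,255),(330,308,356,322),.077))
s=snap('side','side5'); print(s['image'].shape)
E
python3 go.py 536.6 -245 48 153
```

```text
side pink (array([ 537.3, -249.2]), array([10.6, 24.9]), 64.9)
(480, 640, 3)
now [ 539.4 -241.6  103.2] th 153.1 tilt 0.08 F [-0.1 -0.6  0.1] w 42.9 t 11.7 j [-0.53  0.23  0.04  1.38  0.   -0.07] rows 2
0 0.0034 -0.0143 0.1839 tw 0.0006
1 0.0034 -0.0143 0.1839 tw 0.0006
```

Request:
{"fn": "arm_command", "kwargs": {"plan": [{"dx":0,"dy":-0.036,"dz":0.03,"twist":0,"gripper":0},{"dx":0,"dy":0,"dz":0.14,"twist":0,"gripper":0},{"dx":0,"dy":0,"dz":0.14,"twist":0,"gripper":0},{"dx":0,"dy":0,"dz":0.05,"twist":0,"gripper":0},{"dx":0,"dy":0,"dz":0,"twist":0,"gripper":0},{"dx":0,"dy":0,"dz":0,"twist":0,"gripper":0},{"dx":0,"dy":0,"dz":0,"twist":0,"gripper":0},{"dx":0,"dy":0,"dz":0,"twist":0,"gripper":0}]}}

```text
clock: 12.5
position: [0.5374, -0.2468, 0.0497]
ee_rot: [0.232, 0.973, -0.0, 0.001]
contact_force: [-0.4, 0.7, -0.2]
grip_width: 0.0429
```

```bash
python3 - <<'E'
from h import *
s=snap('side','side6')
cv2.imwrite('pics/c6.png',cv2.resize(s['image'][285:355,305:375],None,fx=8,fy=8,interpolation=2)[:,:,::-1])
E
python3 go.py 537 -246.5 48 153
```

```text
now [ 537.3 -246.7   49.5] th 153.1 tilt 0.12 F [-0.2 -0.4  0.1] w 42.8 t 12.6 j [-0.54  0.25 -0.04  1.28 -0.   -0.08] rows 1
0 0.0023 0.0001 0.0102 tw 0.0012
```

View pics/c6.png

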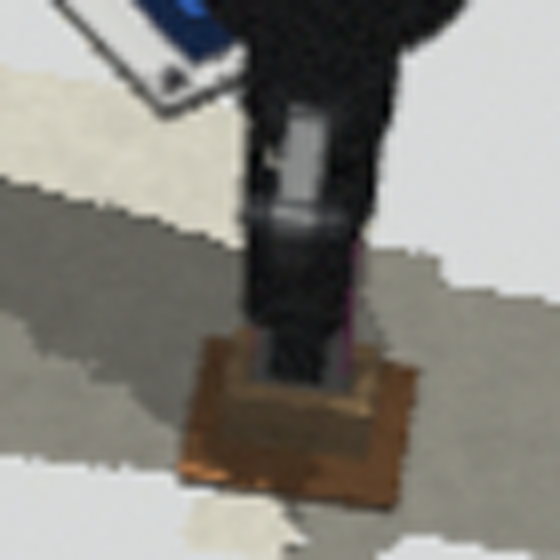

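Fingers straddle the spacer: the near finger is at crop (295,330), with pink showing at its right edge. Closing.

Request:
{"fn": "arm_command", "kwargs": {"plan": [{"dx":0,"dy":0,"dz":0,"twist":0,"gripper":-1},{"dx":0,"dy":0,"dz":0,"twist":0,"gripper":-1},{"dx":0,"dy":0,"dz":0,"twist":0,"gripper":-1},{"dx":0,"dy":0,"dz":0,"twist":0,"gripper":-1},{"dx":0,"dy":0,"dz":0,"twist":0,"gripper":-1},{"dx":0,"dy":0,"dz":0,"twist":0,"gripper":-1},{"dx":0,"dy":0,"dz":0,"twist":0,"gripper":-1},{"dx":0,"dy":0,"dz":0,"twist":0,"gripper":-1}]}}

```text
clock: 13.35
position: [0.5369, -0.2464, 0.0487]
ee_rot: [0.232, 0.973, -0.0, 0.0]
contact_force: [-0.1, 0.5, 2.6]
grip_width: 0.0088
```

```bash
python3 go.py 537 -246.5 130 153; python3 -c "
from h import *
print(np.round(ctrl.read_state()['moment'],2))"
```

```text
now [ 536.9 -246.4   48.7] th 153.1 tilt 0.05 F [-0.1  0.5  2.6] w 8.8 t 13.3 j [-0.54  0.25 -0.04  1.28  0.   -0.08] rows 3
0 -0.0004 -0.0001 -0.1807 tw 0.0004
1 -0.0004 -0.0001 -0.1807 tw 0.0004
2 -0.0004 -0.0001 -0.1807 tw 0.0004
[ 0.09 -0.07  0.06]
```

Gripped with low force (foot = TCP − 43.7 mm). Lifting straight out.

Request:
{"fn": "arm_command", "kwargs": {"plan": [{"dx":0,"dy":0,"dz":-0.08,"twist":0,"gripper":-1},{"dx":0,"dy":0,"dz":-0.15,"twist":0,"gripper":-1},{"dx":0,"dy":0,"dz":-0.2,"twist":0,"gripper":-1},{"dx":0,"dy":0,"dz":-0.15,"twist":0,"gripper":-1},{"dx":0,"dy":0,"dz":0,"twist":0,"gripper":-1},{"dx":0,"dy":0,"dz":0,"twist":0,"gripper":-1},{"dx":0,"dy":0,"dz":0,"twist":0,"gripper":-1}]}}

```text
clock: 14.05
position: [0.5355, -0.2457, 0.1335]
ee_rot: [0.232, 0.973, 0.0, -0.002]
contact_force: [0.5, -0.6, -0.7]
grip_width: 0.0091
```

```bash
python3 go.py 554.8 -10.9 130 196.6
```

```text
now [ 535.5 -245.7  133.5] th 153.1 tilt 0.19 F [ 0.5 -0.6 -0.7] w 9.1 t 14.1 j [-0.54  0.22  0.09  1.45 -0.   -0.08] rows 6
0 0.0987 0.2424 0.0039 tw -0.0604
1 0.0674 0.2529 0.0039 tw -0.0604
2 0.035 0.2594 0.0039 tw -0.0604
3 0.002 0.2617 0.0039 tw -0.0604
4 -0.031 0.2599 0.0039 tw -0.0604
5 -0.0635 0.2539 0.0039 tw -0.0604
```

Request:
{"fn": "arm_command", "kwargs": {"plan": [{"dx":0.099,"dy":0.242,"dz":0.004,"twist":-0.06,"gripper":-1},{"dx":0.067,"dy":0.253,"dz":0.004,"twist":-0.06,"gripper":-1},{"dx":0.035,"dy":0.259,"dz":0.004,"twist":-0.06,"gripper":-1},{"dx":0.002,"dy":0.262,"dz":0.004,"twist":-0.06,"gripper":-1},{"dx":-0.031,"dy":0.26,"dz":0.004,"twist":-0.06,"gripper":-1},{"dx":-0.063,"dy":0.254,"dz":0.004,"twist":-0.062,"gripper":-1},{"dx":0,"dy":0,"dz":0,"twist":0,"gripper":-1},{"dx":0,"dy":0,"dz":0,"twist":0,"gripper":-1}]}}

```text
clock: 14.85
position: [0.555, -0.0106, 0.1299]
ee_rot: [-0.145, 0.989, 0.0, -0.002]
contact_force: [0.5, -0.1, -1.6]
grip_width: 0.0088
```

Request:
{"fn": "arm_command", "kwargs": {"plan": [{"dx":0,"dy":0,"dz":0.1,"twist":0,"gripper":-1},{"dx":0,"dy":0,"dz":0.1,"twist":0,"gripper":-1},{"dx":0,"dy":0,"dz":0,"twist":0,"gripper":-1},{"dx":0,"dy":0,"dz":0,"twist":0,"gripper":-1},{"dx":0,"dy":0,"dz":0,"twist":0,"gripper":-1},{"dx":0,"dy":0,"dz":0,"twist":0,"gripper":-1},{"dx":0,"dy":0,"dz":0,"twist":0,"gripper":-1}]}}

```text
clock: 15.55
position: [0.5567, -0.0117, 0.1025]
ee_rot: [-0.144, 0.99, -0.0, 0.001]
contact_force: [-0.4, -0.1, -0.4]
grip_width: 0.0089
```

```bash
python3 go.py 554.8 -10.9 88 196.6
```

```text
now [556.7 -11.7 102.5] th -163.4 tilt 0.08 F [-0.4 -0.1 -0.4] w 8.9 t 15.6 j [-0.14  0.14 -0.06  1.37  0.   -0.43] rows 1
0 0.0106 0.0087 0.0965 tw -0.0002
```

Request:
{"fn": "arm_command", "kwargs": {"plan": [{"dx":0.011,"dy":0.009,"dz":0.05,"twist":0,"gripper":-1},{"dx":0,"dy":0,"dz":0.05,"twist":0,"gripper":-1},{"dx":0,"dy":0,"dz":0,"twist":0,"gripper":-1},{"dx":0,"dy":0,"dz":0,"twist":0,"gripper":-1},{"dx":0,"dy":0,"dz":0,"twist":0,"gripper":-1},{"dx":0,"dy":0,"dz":0,"twist":0,"gripper":-1},{"dx":0,"dy":0,"dz":0,"twist":0,"gripper":-1},{"dx":0,"dy":0,"dz":0,"twist":0,"gripper":-1}]}}

```text
clock: 16.35
position: [0.5544, -0.0107, 0.087]
ee_rot: [-0.144, 0.99, -0.0, 0.0]
contact_force: [0.1, -0.3, -1.7]
grip_width: 0.0086
```

```bash
python3 go.py 554.8 -10.9 52 196.6
python3 - <<'E'
from h import *
s=snap('side','side7'); P,_,_=avg(2); print(P.round(1))
x0,y0,F=288,215,10
big=cv2.resize(s['image'][y0:y0+58,x0:x0+78],None,fx=F,fy=F,interpolation=cv2.INTER_CUBIC)[:,:,::-1].copy()
big=cv2.convertScaleAbs(big,alpha=1.5)
def box(c,w,l,zs,yaw,col):
    a=np.radians(yaw);M=np.array([[np.cos(a),-np.sin(a)],[np.sin(a),np.cos(a)]])
    q=np.array([(-1,-1),(1,-1),(1,1),(-1,1)])*[w/2,l/2]@M.T+c
    for z in zs:
        u=w2px(s,np.c_[q,np.full(4,z)]/1000); u=((u-[x0,y0]+.5)*F).astype(int)
        cv2.polylines(big,[u],True,col,1)
box(P[:2],26,10,[P[2]-43.7,P[2]+28.3],P[3]+180,(255,0,255))
box([551.7,2.8],70,14,[30],16.6,(0,255,255))
box([566.2,-42.2],50,50,[38],16.6,(255,255,0))
cv2.imwrite('pics/c7.png',big)
E
```

```text
now [554.4 -10.7  87. ] th -163.4 tilt 0.03 F [ 0.1 -0.3 -1.7] w 8.6 t 16.4 j [-0.14  0.14 -0.09  1.34  0.   -0.43] rows 1
0 -0.0022 -0.0019 0.2332 tw -0.0001
[ 554.3  -10.7   86.9 -163.4]
```

View pics/c7.png

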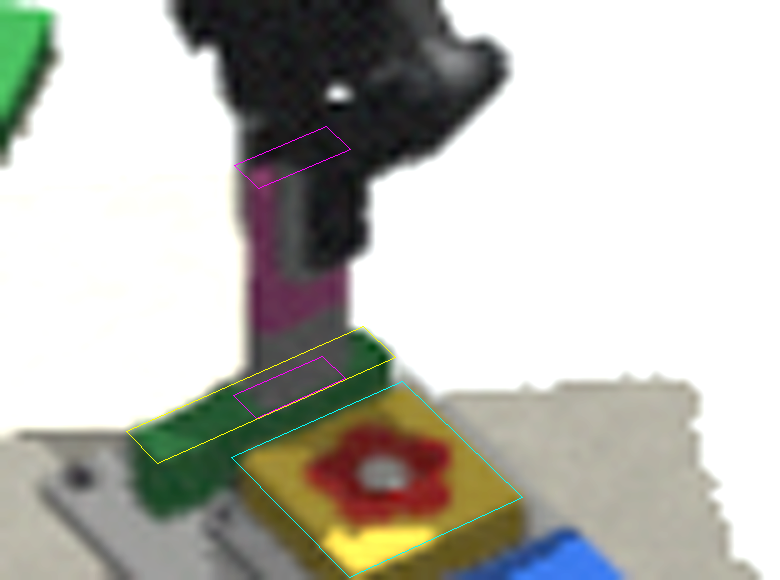

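Overlay matches: the spacer foot and tile lie within about 0.5–0.8 px of their wireframes, and the spacer is over the gap between green block and tile. Lowering.

Request:
{"fn": "arm_command", "kwargs": {"plan": [{"dx":-0.002,"dy":-0.002,"dz":0.06,"twist":0,"gripper":-1},{"dx":0,"dy":0,"dz":0.06,"twist":0,"gripper":-1},{"dx":0,"dy":0,"dz":0.06,"twist":0,"gripper":-1},{"dx":0,"dy":0,"dz":0.03,"twist":0,"gripper":-1},{"dx":0,"dy":0,"dz":0,"twist":0,"gripper":-1},{"dx":0,"dy":0,"dz":0,"twist":0,"gripper":-1},{"dx":0,"dy":0,"dz":0,"twist":0,"gripper":-1},{"dx":0,"dy":0,"dz":0,"twist":0,"gripper":-1}]}}

```text
clock: 17.3
position: [0.5545, -0.011, 0.0555]
ee_rot: [-0.144, 0.99, -0.0, -0.0]
contact_force: [-0.6, 0.4, -0.7]
grip_width: 0.0089
```

```bash
python3 go.py 554.8 -10.9 52 196.6
```

```text
now [554.5 -11.   55.5] th -163.4 tilt 0.02 F [-0.6  0.4 -0.7] w 8.9 t 17.3 j [-0.14  0.16 -0.13  1.28 -0.   -0.43] rows 1
0 -0.0023 0.0002 0.0235 tw -0.0002
```

Request:
{"fn": "arm_command", "kwargs": {"plan": [{"dx":0,"dy":0,"dz":0.015,"twist":0,"gripper":-1},{"dx":0,"dy":0,"dz":0.01,"twist":0,"gripper":-1},{"dx":0,"dy":0,"dz":0,"twist":0,"gripper":-1},{"dx":0,"dy":0,"dz":0,"twist":0,"gripper":-1},{"dx":0,"dy":0,"dz":0,"twist":0,"gripper":-1},{"dx":0,"dy":0,"dz":0,"twist":0,"gripper":-1}]}}

```text
clock: 17.9
position: [0.5546, -0.0109, 0.0517]
ee_rot: [-0.144, 0.99, -0.0, 0.0]
contact_force: [-2.1, 0.7, 2.4]
grip_width: 0.009
```

```bash
python3 go.py 554.8 -10.9 52 196.6
```

```text
now [554.6 -10.9  51.7] th -163.4 tilt 0.01 F [-2.1  0.7  2.4] w 9.0 t 17.9 j [-0.14  0.16 -0.14  1.27 -0.   -0.43] rows 1
0 -0.0013 -0.0001 -0.002 tw -0.0001
```

Contact at z = 51.7, as predicted for foot on plate. Releasing and rising.

Request:
{"fn": "arm_command", "kwargs": {"plan": [{"dx":0,"dy":0,"dz":0,"twist":0,"gripper":-0.3},{"dx":0,"dy":0,"dz":0,"twist":0,"gripper":-0.3},{"dx":0,"dy":0,"dz":0,"twist":0,"gripper":-0.3},{"dx":0,"dy":0,"dz":0,"twist":0,"gripper":-0.3},{"dx":0,"dy":0,"dz":0,"twist":0,"gripper":-0.3},{"dx":0,"dy":0,"dz":-0.05,"twist":0,"gripper":-0.3},{"dx":0,"dy":0,"dz":-0.2,"twist":0,"gripper":-0.3},{"dx":0,"dy":0,"dz":-0.25,"twist":0,"gripper":-0.3}]}}

```text
clock: 18.7
position: [0.5528, -0.0106, 0.1254]
ee_rot: [-0.144, 0.99, 0.001, -0.002]
contact_force: [-0.5, 0.0, 0.8]
grip_width: 0.0301
```

Request:
{"fn": "arm_command", "kwargs": {"plan": [{"dx":0,"dy":0,"dz":-0.1,"twist":0,"gripper":-1},{"dx":0,"dy":0,"dz":0,"twist":0,"gripper":-1},{"dx":0,"dy":0,"dz":0,"twist":0,"gripper":-1}]}}

```text
clock: 19.0
position: [0.5545, -0.0109, 0.1411]
ee_rot: [-0.144, 0.99, 0.0, -0.0]
contact_force: [-0.0, 0.7, -0.4]
grip_width: -0.0001
```

```bash
python3 -c "
from h import *
a=snap('side','side8')['image'][215:305,280:370]
cv2.imwrite('pics/c8.png',cv2.convertScaleAbs(cv2.resize(a,(560,560),interpolation=2)[:,:,::-1],alpha=1.3))"; python3 go.py 566 -45 130 106.6
```

```text
now [553.7 -10.8 139.9] th -163.4 tilt 0.14 F [ 0.5 -0.2  0.6] w -0.1 t 19.1 j [-0.14  0.12 -0.    1.45 -0.   -0.43] rows 12
0 -0.0011 -0.0202 0.0055 tw 0.0625
1 -0.0037 -0.0198 0.0055 tw 0.0625
2 -0.0063 -0.0192 0.0055 tw 0.0625
3 -0.0087 -0.0182 0.0055 tw 0.0625
4 -0.011 -0.0169 0.0055 tw 0.0625
5 -0.0132 -0.0153 0.0055 tw 0.0625
6 -0.015 -0.0135 0.0055 tw 0.0625
7 -0.0167 -0.0114 0.0055 tw 0.0625
8 -0.018 -0.0091 0.0055 tw 0.0625
9 -0.019 -0.0067 0.0055 tw 0.0625
10 -0.0198 -0.0041 0.0055 tw 0.0625
11 -0.0201 -0.0015 0.0055 tw 0.0625
```

View pics/c8.png

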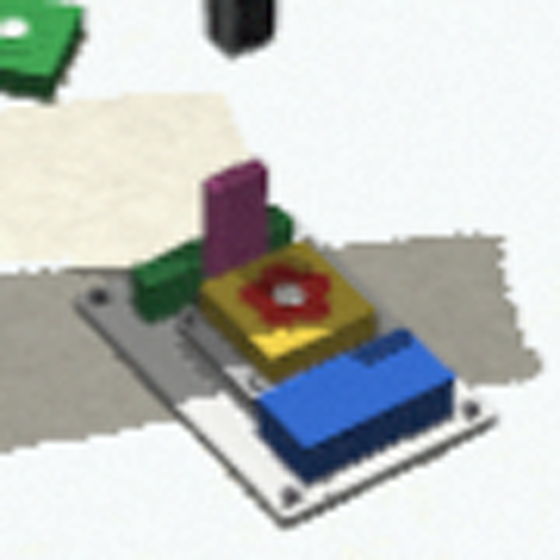

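Spacer stands upright in the wide gap (crop (237,220)), with the tile flat between the pins. Now turn the shut fingers over the tile and press.

Request:
{"fn": "arm_command", "kwargs": {"plan": [{"dx":-0.001,"dy":-0.02,"dz":0.003,"twist":0.0625,"gripper":-1},{"dx":-0.004,"dy":-0.02,"dz":0.003,"twist":0.0625,"gripper":-1},{"dx":-0.006,"dy":-0.019,"dz":0.003,"twist":0.0625,"gripper":-1},{"dx":-0.009,"dy":-0.018,"dz":0.003,"twist":0.0625,"gripper":-1},{"dx":-0.011,"dy":-0.017,"dz":0.003,"twist":0.0625,"gripper":-1},{"dx":-0.013,"dy":-0.015,"dz":0.003,"twist":0.0625,"gripper":-1},{"dx":-0.015,"dy":-0.0135,"dz":0.003,"twist":0.0625,"gripper":-1},{"dx":-0.017,"dy":-0.011,"dz":0.003,"twist":0.0625,"gripper":-1}]}}

```text
clock: 19.85
position: [0.5612, -0.0334, 0.1349]
ee_rot: [0.372, 0.928, -0.0, -0.002]
contact_force: [0.5, 0.2, -0.4]
grip_width: 0.0002
```

Request:
{"fn": "arm_command", "kwargs": {"plan": [{"dx":-0.018,"dy":-0.009,"dz":0.003,"twist":0.0625,"gripper":-1},{"dx":-0.019,"dy":-0.007,"dz":0.003,"twist":0.0625,"gripper":-1},{"dx":-0.02,"dy":-0.004,"dz":0.003,"twist":0.0625,"gripper":-1},{"dx":-0.02,"dy":-0.001,"dz":0.003,"twist":0.0625,"gripper":-1},{"dx":0,"dy":0,"dz":0,"twist":0,"gripper":-1},{"dx":0,"dy":0,"dz":0,"twist":0,"gripper":-1},{"dx":0,"dy":0,"dz":0,"twist":0,"gripper":-1},{"dx":0,"dy":0,"dz":0,"twist":0,"gripper":-1}]}}

```text
clock: 20.65
position: [0.5667, -0.0448, 0.1357]
ee_rot: [0.597, 0.802, -0.0, -0.0]
contact_force: [0.8, 1.0, 1.3]
grip_width: 0.0006
```

```bash
python3 go.py 565.5 -44 45 106.6
```

```text
now [566.7 -44.8 135.7] th 106.7 tilt 0.04 F [0.8 1.  1.3] w 0.6 t 20.6 j [-0.2   0.16  0.03  1.44  0.    1.08] rows 3
0 0.0024 -0.0021 0.2015 tw 0.0002
1 0.0024 -0.0021 0.2015 tw 0.0002
2 0.0024 -0.0021 0.2015 tw 0.0002
```

Request:
{"fn": "arm_command", "kwargs": {"plan": [{"dx":0.005,"dy":-0.004,"dz":0.2,"twist":0,"gripper":-1},{"dx":0,"dy":0,"dz":0.2,"twist":0,"gripper":-1},{"dx":0,"dy":0,"dz":0.17,"twist":0,"gripper":-1},{"dx":0,"dy":0,"dz":0,"twist":0,"gripper":-1},{"dx":0,"dy":0,"dz":0,"twist":0,"gripper":-1},{"dx":0,"dy":0,"dz":0,"twist":0,"gripper":-1},{"dx":0,"dy":0,"dz":0,"twist":0,"gripper":-1},{"dx":0,"dy":0,"dz":0,"twist":0,"gripper":-1}]}}

```text
clock: 21.45
position: [0.5675, -0.0447, 0.0524]
ee_rot: [0.598, 0.802, 0.001, 0.001]
contact_force: [-0.2, 0.6, 0.1]
grip_width: -0.0004
```

```bash
python3 go.py 565.5 -43.5 39 106.6
```

```text
now [567.5 -44.7  52.4] th 106.6 tilt 0.18 F [-0.2  0.6  0.1] w -0.4 t 21.4 j [-0.2   0.19 -0.1   1.28 -0.    1.08] rows 1
0 0.0113 -0.0104 0.0892 tw -0.0001
```

Request:
{"fn": "arm_command", "kwargs": {"plan": [{"dx":0.008,"dy":-0.008,"dz":0.04,"twist":0,"gripper":-1},{"dx":0,"dy":0,"dz":0.02,"twist":0,"gripper":-1},{"dx":0,"dy":0,"dz":0.02,"twist":0,"gripper":-1},{"dx":0,"dy":0,"dz":0,"twist":0,"gripper":-1},{"dx":0,"dy":0,"dz":0,"twist":0,"gripper":-1},{"dx":0,"dy":0,"dz":0,"twist":0,"gripper":-1},{"dx":0,"dy":0,"dz":0,"twist":0,"gripper":-1},{"dx":0,"dy":0,"dz":0,"twist":0,"gripper":-1}]}}

```text
clock: 22.25
position: [0.5647, -0.0436, 0.0386]
ee_rot: [0.598, 0.802, 0.0, 0.0]
contact_force: [-0.6, -0.4, 0.1]
grip_width: 0.0004
```

```bash
python3 go.py 565.5 -43.5 30 106.6
```

```text
now [564.7 -43.6  38.6] th 106.6 tilt 0.0 F [-0.6 -0.4  0.1] w 0.4 t 22.2 j [-0.2   0.2  -0.12  1.25 -0.    1.09] rows 1
0 -0.0006 0.0051 0.0571 tw -0.0001
```

Request:
{"fn": "arm_command", "kwargs": {"plan": [{"dx":0,"dy":0,"dz":0.012,"twist":0,"gripper":-1},{"dx":0,"dy":0,"dz":0.012,"twist":0,"gripper":-1},{"dx":0,"dy":0,"dz":0.012,"twist":0,"gripper":-1},{"dx":0,"dy":0,"dz":0.012,"twist":0,"gripper":-1},{"dx":0,"dy":0,"dz":0.012,"twist":0,"gripper":-1},{"dx":0,"dy":0,"dz":0,"twist":0,"gripper":-1},{"dx":0,"dy":0,"dz":0,"twist":0,"gripper":-1},{"dx":0,"dy":0,"dz":0,"twist":0,"gripper":-1}]}}

```text
clock: 23.05
position: [0.565, -0.0437, 0.0307]
ee_rot: [0.598, 0.802, 0.0, 0.0]
contact_force: [-2.5, -0.4, 7.8]
grip_width: 0.0001
```

```bash
python3 -c "
from h import *
for a in avg(6): print(a.round(2))"
```

```text
[565.   -43.68  30.65 106.59]
[0.02 0.02 0.01 0.  ]
[-2.04  0.51  6.73]
```

Request:
{"fn": "arm_command", "kwargs": {"plan": [{"dx":0,"dy":0,"dz":0.007,"twist":0,"gripper":-1},{"dx":0,"dy":0,"dz":0.007,"twist":0,"gripper":-1},{"dx":0,"dy":0,"dz":0,"twist":0,"gripper":-1},{"dx":0,"dy":0,"dz":0,"twist":0,"gripper":-1},{"dx":0,"dy":0,"dz":0,"twist":0,"gripper":-1},{"dx":0,"dy":0,"dz":0,"twist":0,"gripper":-1}]}}

```text
clock: 23.95
position: [0.565, -0.0437, 0.03]
ee_rot: [0.598, 0.802, 0.0, 0.001]
contact_force: [-4.8, 0.5, 12.3]
grip_width: 0.0001
```

```bash
python3 -c "
from h import *
for a in avg(6): print(a.round(2))"
```

```text
[565.05 -43.69  30.01 106.59]
[0.02 0.02 0.01 0.  ]
[-5.37  1.01 12.39]
```

At z = 30.0 mm with 12.4 N (over 9.6 N), the stage is at its hard stop. Last look before handing in.

```bash
python3 -c "
from h import *
a=snap('side','side9')['image'][215:305,280:370]
cv2.imwrite('pics/c9.png',cv2.convertScaleAbs(cv2.resize(a,(560,560),interpolation=2)[:,:,::-1],alpha=1.3))"
```

```text
(no output)
```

View pics/c9.png

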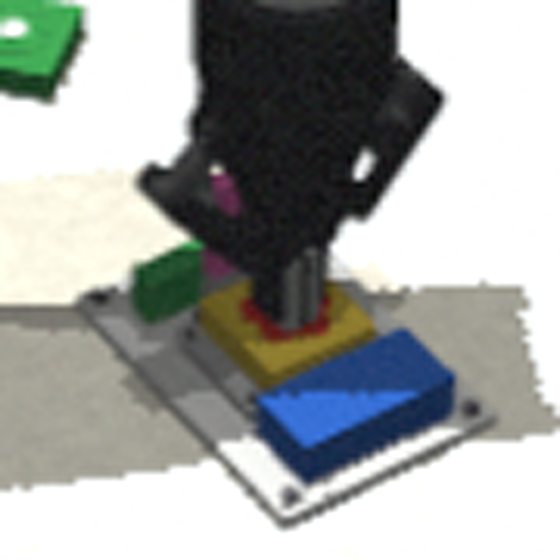

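The tile is pressed down level with the blue block (fingertips at crop (295,325)). The spacer is still upright behind it, with pink visible at (215,260) and (225,190).

```bash
python3 -c "
from bench import ctrl
print(ctrl.hand_in())"
```

```text
the job is handed in; nothing more can be done
None
```

I set the tile on the stage between the pins, stood the spacer in the wide gap on the green-block side and let go of it. I then pressed the tile down with the shut fingers and handed in while still holding it, at about 24 s of the 72 s allowed. The hand-in reported no verdict.

- **Press:** the fingertips stopped at z = 30.0 mm with about 12.4 N down. That is the flush height, and more than the 9.6 N the spring needs to be fully down. There was also about 5 N of sideways force.
- **Tile:** after I let go, the top camera put it about 1.9 mm along x and 0.3 mm along y from the stage centre, against the 4.5 mm limit. It looked flat.
- **Spacer:** its foot met the plate at the predicted height. It stood upright in the picture after release. In the last picture it is partly hidden behind the gripper, but the pink parts I could see looked upright in the gap.
- **Cameras disagreed:** the top and side views put the jig centre about 2 mm apart. I used a position in between, and the tile went down between the pins without contact force.
- **Not checked:** I did not measure whether the other loose things moved. I only passed over them well above their height and felt no unexpected contact.

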